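# Weigh in a spent reflector lamp

## Task

Weigh in the spent glass reflector lamp, the mushroom-shaped one in the card tray: lower it gently, cap up, to the bottom of the metal canister that stands on the bench scale, then let go of it so that the scale can settle. Then swing up the canister's bail handle, lift the canister off the scale by its wooden grip, with the lamp in it, and set it down gently, upright, on the free bench next to the scale. The straight lamps stay in the tray, and the spray can and the round tin on the bench stay where they are.

Things in the scene. Friction and masses are not known exactly. Their poses are not given: they have to be found in the camera images.
- reflector_lamp: Glass reflector lamp, white, mushroom-shaped, 108 mm long, standing cap up on its slightly domed face: face down, widest (70 mm diameter) 17 mm above the face, narrowing to 31 mm at 78 mm; above that the steel screw cap, 26.6 mm diameter, from 78 to 105 mm. About 90 g. Origin at the centre of the face (the bottom), z up along the lamp to the cap.
- reflector_cap (a point): Middle of the reflector lamp's screw cap, on the axis, 91 mm above the lamp's face: where to grip it.
- stick_lamp_a: A straight tubular lamp, white, 39 mm diameter, 108 mm long with the same steel cap, standing cap up in another cell of the tray. Stays there. Origin at the centre of its foot, z up.
- stick_lamp_b: Another straight lamp like stick_lamp_a, in a third cell; stays there. Origin at the centre of its foot, z up.
- lamp_tray: Fixed card tray, 162 x 162 mm and 34 mm high, floor 4 mm, walls 4 mm, two by two square cells with centres 39.5 mm either side of the middle along its x and y. Origin at the centre of its underside, z up. It stands on the robot's left or right, on the other side from the scale.
- canister: Open round sheet-metal canister, 130 mm high, outside 116 mm diameter at the foot, 124 mm at the rim (inside 110 to 118 mm), a soft rubber cushion in the bottom, top 16 mm above the foot, about 0.55 kg. Origin at the centre of its underside, z up. The bail's hinge line runs along its y axis, 118 mm above the underside; ears reach 73 mm from the axis on both sides. Starts on the scale.
- canister_mouth (a point): Centre of the canister's mouth, at the height of the rim (130 mm above its underside).
- bail (a joint): Angle (rad) of the wire bail handle: 0 standing straight up over the mouth, positive leaning to the canister's -x side. It swings easily and falls by itself to a stop at 1.3 or -1.3; it starts resting at 1.3, folded to the -x side and clear of the mouth.
- bail_grip: The wooden grip of the bail, a round bar 18 mm in diameter and 76 mm long that runs parallel to the canister's y axis, 105 mm from the hinge line. It turns freely on its wire. Origin in the middle of the grip, its y axis along it.
- scale: Fixed bench scale: housing 150 mm (x) by 140 mm (y), with a square steel platform, 122 by 136 mm, whose top is 45 mm above the bench; display strip on its -x side (reaching 88 mm from the origin, other side 62 mm). Origin on the bench under the middle of the platform, z up. It stands on the robot's left or right.
- spray_can: Bystander: spray can, 59 mm diameter, 180 mm tall, on the bench in front of the parts cabinet; leave it. Origin at the centre of its underside, z up.
- wax_tin: Bystander: low round tin, 70 mm diameter, 38 mm tall, on the bench in front of the parts cabinet; leave it. Origin at the centre of its underside, z up.

How it is judged:
By the outcome, as a careful person would: the job done as asked, in the order asked, and still so for the second after the job is handed in, with the robot touching nothing.
It also fails if it takes over 67 s, if anything falls off the work surface, if the arm or the gripper's body presses on something with over 40 N, if the wrist force passes 120 N, or if a joint passes its speed limit or range.

## Robot

A 6-joint arm with a two-finger parallel gripper is mounted at the origin on the work surface; the furniture and walls round the work are solid. World frame = base frame: x ahead of the robot, y to its left, z up, the work surface at z = 0. Lengths are in m, angles in rad, forces in N, time in s.
With the tool pointing down it reaches from about 0.35 to 0.975 m from the base axis. Payload 4.9 kg.
Tool frame: the origin (TCP) lies at the very end of the fingers, on their centre line; the grasp point (between the pads) lies 19 mm behind it; z points along the fingers, y is the line along which they close (so a half turn about z gives the same grasp; the last joint's range is limited). The gripper opens to 85 mm and grips with 20 to 120 N. Pads are 22 mm wide; open, the fingers measure 114 mm over their backs; the gripper's body (76 mm by 85 mm) begins 54 mm behind the grasp point. The pads swing forward as they close: fully open they stand 13 mm farther back than shut.
Start: joints at [1.065, 0.053, 1.613, -0, 1.476, -0.119], TCP at [0.236, 0.579, 0.231] pointing down, gripper open.
Joint ranges: [-3.01, 3.01], [-1.01, 2.22], [0.06, 2.58], [-1.02, 4.17], [0.09, 2.62], [-3.14, 3.14]. Speed limits (rad/s): [2.57, 2.57, 3.14, 3.14, 3.14, 3.14].

## Interface

Orientations are given as a unit quaternion [w, x, y, z].
In Python, from plant import manip gives the robot as it stands.
- The arm moves only by the tool send_rows, never from a script. Its argument "increments" is a list of rows, each an object of numbers: "claw": the closure, from -1 (fully open) to 1 (shut); "dx", "dy", "dz": the shift along the tool's x, y, z in units of 0.5 m (1.0 is 0.5 m); "yaw": the turn about the tool's z in units of 1.5 rad (1.0 is 1.5 rad). A call has 1 to 20 rows; each row is the pose to reach, as a shift and turn from the pose commanded when the call began, along the tool's axes at that moment; what a row does not reach only later rows make up. A row lasts 1/8 s, in which the tool goes at most 62.5 mm and 10.7 degrees, less where a joint would pass 70% of its speed; a pose out of reach is approached as far as the arm can. A call with a number of a shift or a turn outside -1 to 1 is refused whole. A call with a gripper value outside its range is refused whole. The fingers move at their own pace and stop on an object; the grip force is fixed at half the most. Time passes only in rows, so rows that repeat a pose let the fingers close. It gives the time, the measured TCP pose, the force, the opening and the grip force at its end, in the units of the state.
- manip.state(): the state, without advancing time (a new reading comes with each control period).
- manip.grab_frame(name): name is "scene" or "top" or "wrist"; returns the picture (400x640x3 uint8, red, green, blue); there is no depth.
- manip.camera_params(name): a dict with "camera_matrix" (3x3 intrinsics, pixels), "extrinsics" (4x4, takes a point from world to camera coordinates); the wrist camera has in their place "tool_from_camera" (4x4, takes a point from camera to tool coordinates, whose origin is the TCP and whose axes are the flange's). Camera axes: x right, y down, z forward; pixel columns grow to the right and rows downward; lengths in m; the calibration is good to about 2 mm. A picture is of the moment at which its call begins: read the wrist's pose just before it. camera_params takes no time and is no camera call.
- manip.job_done(): hands the job in; it is judged then, once.
The state is a dict: "time": time; "joint_pos": joint angles; "joint_vel": joint speeds; "joint_efforts": joint torques, N m; "tool_pos": TCP position; "tool_rot": TCP orientation; "contact_force": force on the tool from outside, world axes, zero at the start; "ft_torque": the same for the moment, N m; "gripper_width": opening from 0.0 (shut) to 1.0 (fully open); "grasp_force": force on a finger pad.
Only numpy, scipy, OpenCV 4.12 (cv2) and the standard library are available. Lean on these libraries where they do the work, as an engineer would, in place of code of your own. Each camera call takes 0.05 s, during which the arm holds its last target. There are 200 camera calls.

## Working session

There is one attempt and no reset: what is moved stays moved. The work goes in short steps, Python scripts to look and compute and a tool call to move; the robot and the scene stay as the last step left them, time stands still between calls to the robot, and variables do not carry over. Pictures are saved under pics/ and viewed, at most 11 in all, crops included, and the job is handed in when it is done.

Besides the shell and the picture viewer there is one more tool, called after "Emit:" as name(argument=value, ...), one argument or row to a line, values as JSON. send_rows: Moves the arm, as the interface text tells. Shifts and turns lie within -1 to 1; 1 stands for 0.5 m of shift or 1.5 rad of turn. Its arguments: {"type":"object","properties":{"increments":{"type":"array","items":{"type":"object","properties":{"claw":{"type":"number"},"dx":{"type":"number"},"dy":{"type":"number"},"dz":{"type":"number"},"yaw":{"type":"number"}}}}},"required":["increments"]}

```bash
mkdir -p pics
python3 - <<'E'
from plant import manip
import cv2
print(manip.state())
for n in("scene","top"):
    cv2.imwrite(f"pics/{n}0.png",manip.grab_frame(n)[:,:,::-1]); print(n,manip.camera_params(n))
print(manip.camera_params("wrist"))
E
```

```text
{'time': 0.0, 'joint_pos': array([ 1.06501177e+00,  5.33846076e-02,  1.61429772e+00, -2.10965638e-05,
        1.47599749e+00, -1.19009301e-01]), 'joint_vel': array([ 2.24356586e-05, -1.66116825e-04, -1.48145160e-03, -8.91802731e-04,
        6.44278892e-04,  9.61532248e-04]), 'joint_efforts': array([ 1.56194081e-03, -3.93676865e+01, -3.70181608e+01,  7.68517384e-05,
        6.99078402e-03, -1.11178352e-05]), 'tool_pos': array([0.23545798, 0.57827662, 0.23004359]), 'tool_rot': array([-3.10743443e-04,  1.92183375e-01,  9.81358477e-01, -9.96299814e-04]), 'contact_force': array([-0.62849623, -0.39454599,  0.3583727 ]), 'ft_torque': array([ 0.01970331,  0.01979882, -0.03448101]), 'grasp_force': 0.0, 'gripper_width': 1.0012304701580816}
scene {'camera_matrix': array([[463.82293326,   0.        , 322.86448954],
       [  0.        , 463.82293326, 207.43261823],
       [  0.        ,   0.        ,   1.        ]]), 'extrinsics': array([[ 0.77540777, -0.63145835, -0.00177287, -0.38049891],
       [-0.40465136, -0.49473781, -0.76908502,  0.33677948],
       [ 0.48476805,  0.5970719 , -0.63914402
[... 350 characters left out ...]
,  0.01498566, -0.12139456,  0.48475649],
       [ 0.12176685,  0.02710978, -0.99218844,  1.1850998 ],
       [ 0.        ,  0.        ,  0.        ,  1.        ]])}
{'camera_matrix': array([[353.86048065,   0.        , 312.34551756],
       [  0.        , 353.86048065, 199.98954074],
       [  0.        ,   0.        ,   1.        ]]), 'tool_from_camera': array([[-1.18987344e-03, -9.64414843e-01, -2.64390987e-01,
         6.64808521e-02],
       [ 9.99998856e-01, -9.00693948e-04, -1.21497890e-03,
         9.50427341e-04],
       [ 9.33608325e-04, -2.64392130e-01,  9.64414812e-01,
        -1.41612639e-01],
       [ 0.00000000e+00,  0.00000000e+00,  0.00000000e+00,
         1.00000000e+00]])}
```

View pics/top0.png

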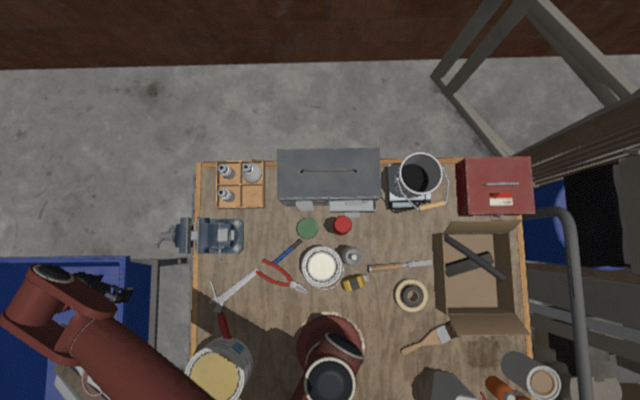

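View pics/scene0.png

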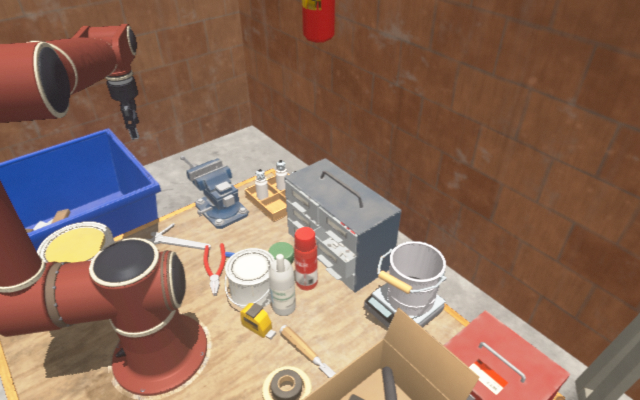

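The top view shows the tray at (240,185) with lamps at about (225,170), (251,172) and (225,194). The cabinet is at (328,177). The canister mouth is at (420,173), with the grip folded toward the robot at (432,205). I'll zoom in.

Run:
```python
import cv2,numpy as np
t=cv2.imread("pics/top0.png")
a=cv2.resize(t[150:220,205:275],(400,400),interpolation=cv2.INTER_CUBIC)
b=cv2.resize(t[145:215,380:450],(400,400),interpolation=cv2.INTER_CUBIC)
cv2.imwrite("pics/crop1.png",np.hstack([a,b]))
```

```text
(no output)
```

View pics/crop1.png

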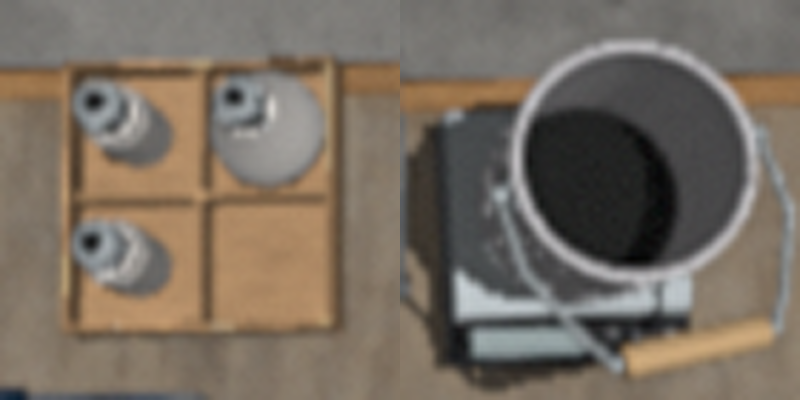

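```bash
cat > h.py <<'E'
import numpy as np
from plant import manip
def ray(K,T,uv,z):
    T=np.array(T);c=-T[:3,:3].T@T[:3,3]
    d=T[:3,:3].T@np.linalg.solve(K,[uv[0],uv[1],1.])
    return c+d*(z-c[2])/d[2]
def cam(n,s=None):
    p=manip.camera_params(n)
    if n!="wrist":return p["camera_matrix"],p["extrinsics"]
    from scipy.spatial.transform import Rotation as R
    s=s or manip.state();M=np.eye(4);M[:3,:3]=R.from_quat(np.roll(s["tool_rot"],-1)).as_matrix();M[:3,3]=s["tool_pos"]
    return p["camera_matrix"],np.linalg.inv(M@p["tool_from_camera"])
def proj(K,T,P):
    q=K@(T[:3,:3]@np.array(P)+T[:3,3]);return q[:2]/q[2]
def tool_shift(P):
    "world shift -> tool units"
    from scipy.spatial.transform import Rotation as R
    s=manip.state();return R.from_quat(np.roll(s["tool_rot"],-1)).inv().apply(np.array(P)-s["tool_pos"])/0.5
E
python3 - <<'E'
from h import *
np.set_printoptions(precision=4,suppress=True)
K,T=cam("top");f=400/70
c=lambda x,y:(205+x/f,150+y/f)
d=lambda x,y:(380+(x-400)/f,145+y/f)
for n,p,z in [("lampwide",c(267,128),.021),("captop",c(237,95),.109),("stickA",c(98,100),.112),("stickB",c(96,243),.112),
 ("t1",c(65,62),.034),("t2",c(333,62),.034),("t3",c(333,328),.034),("t4",c(65,328),.034),
 ("mouth",d(636,160),.175),("earL",d(501,190),.163),("earR",d(762,130),.163),("g1",d(628,366),.191),("g2",d(775,332),.191),
 ("sc1",d(445,110),.045),("cab1",(278,152),.15),("cab2",(379,150),.15),("cab3",(380,198),.15),("red tl",(457,160),.1),("red bl",(460,215),.1),("redtin",(343,226),.18),("green",(307,228),.038),("cabB",(205,190),0),("right edge",(527,250),0)]:
    print(n,ray(K,T,p,z))
K,T=cam("scene")
for n,u,z in [("cabtop",(398,212),.15),("cabtop2",(398,212),.2),("cab btm front",(357,284),0),("cabtopfront",(359,236),.15),("cabtopfront",(359,236),.2)]: print(n,ray(K,T,u,z))
E
```

```text
lampwide [0.5857 0.2541 0.021 ]
captop [0.5867 0.2527 0.109 ]
stickA [0.5846 0.33   0.112 ]
stickB [0.504  0.3295 0.112 ]
t1 [0.6253 0.3733 0.034 ]
t2 [0.6223 0.2122 0.034 ]
t3 [0.463  0.2112 0.034 ]
t4 [0.4653 0.3697 0.034 ]
mouth [ 0.5436 -0.2821  0.175 ]
earL [ 0.5312 -0.2145  0.163 ]
earR [ 0.5608 -0.3514  0.163 ]
g1 [ 0.4352 -0.2689  0.191 ]
g2 [ 0.4513 -0.3431  0.191 ]
sc1 [ 0.6005 -0.2074  0.045 ]
cab1 [0.6218 0.1463 0.15  ]
cab2 [ 0.6222 -0.1637  0.15  ]
cab3 [ 0.4742 -0.1619  0.15  ]
red tl [ 0.5981 -0.4162  0.1   ]
red bl [ 0.4234 -0.4153  0.1   ]
redtin [ 0.39   -0.0477  0.18  ]
green [0.392  0.0649 0.038 ]
cabB [0.5304 0.4215 0.    ]
right edge [ 0.3112 -0.6655  0.    ]
cabtop [ 0.6567 -0.1142  0.15  ]
cabtop2 [ 0.6099 -0.1521  0.2   ]
cab btm front [ 0.4955 -0.1388  0.    ]
cabtopfront [ 0.5129 -0.1172  0.15  ]
cabtopfront [ 0.475  -0.1549  0.2   ]
```

Run:
```python
from h import *
np.set_printoptions(precision=4,suppress=True)
print(tool_shift([.586,.2533,.24]))
K,T=cam("top")
for p in [(402,235),(395,232),(405,240),(437,235),(370,268),(432,262),(440,222)]: print(p,ray(K,T,p,0),ray(K,T,p,.1))
```

```text
[-0.8944 -0.3376 -0.0192]
(402, 235) [ 0.366  -0.2541  0.    ] [ 0.3637 -0.2335  0.1   ]
(395, 232) [ 0.3764 -0.2309  0.    ] [ 0.3732 -0.2123  0.1   ]
(405, 240) [ 0.3491 -0.2634  0.    ] [ 0.3481 -0.2421  0.1   ]
(437, 235) [ 0.3646 -0.3712  0.    ] [ 0.3624 -0.3412  0.1   ]
(370, 268) [ 0.2573 -0.1432  0.    ] [ 0.2638 -0.1316  0.1   ]
(432, 262) [ 0.275 -0.35   0.   ] [ 0.2801 -0.3217  0.1   ]
(440, 222) [ 0.4082 -0.3835  0.    ] [ 0.4025 -0.3525  0.1   ]
```

Emit:
send_rows(
  increments=[
    {"dx": -0.894,"dy": -0.338,"dz": -0.02,"yaw": 0.647},
    {"dx": -0.894,"dy": -0.338,"dz": -0.02,"yaw": 0.647},
    {"dx": -0.894,"dy": -0.338,"dz": -0.02,"yaw": 0.647},
    {"dx": -0.894,"dy": -0.338,"dz": -0.02,"yaw": 0.647},
    {"dx": -0.894,"dy": -0.338,"dz": -0.02,"yaw": 0.647},
    {"dx": -0.894,"dy": -0.338,"dz": -0.02,"yaw": 0.647},
    {"dx": -0.894,"dy": -0.338,"dz": -0.02,"yaw": 0.647},
    {"dx": -0.894,"dy": -0.338,"dz": -0.02,"yaw": 0.647},
    {"dx": -0.894,"dy": -0.338,"dz": -0.02,"yaw": 0.647},
    {"dx": -0.894,"dy": -0.338,"dz": -0.02,"yaw": 0.647},
    {"dx": -0.894,"dy": -0.338,"dz": -0.02,"yaw": 0.647},
    {"dx": -0.894,"dy": -0.338,"dz": -0.02,"yaw": 0.647},
  ],
)

```text
invalid input
```

Run:
```python
from h import *
import cv2
s=manip.state();np.save("s1.npy",s,allow_pickle=True);print(s["tool_pos"],s["tool_rot"],s["time"],s["joint_pos"])
im=manip.grab_frame("wrist")[:,:,::-1].copy()
K,T=cam("wrist",s);print(proj(K,T,[.586,.2533,.109]))
cv2.imwrite("pics/w1.png",im)
```

```text
[0.2354846  0.57831695 0.23015797] [-2.87584687e-04  1.92184684e-01  9.81358308e-01 -9.14646308e-04] 0.1 [ 1.06500297e+00  5.33164739e-02  1.61417696e+00 -1.49680853e-05
  1.47601675e+00 -1.19016057e-01]
[159.18975147 586.90127806]
```

View pics/w1.png

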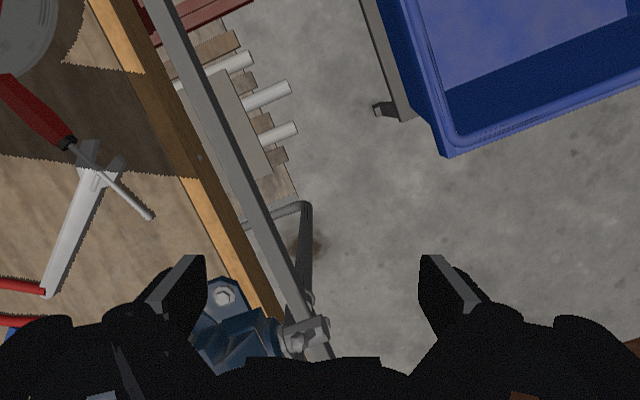

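The move was refused, probably because each row needs a claw value. The picture only shows the start pose over the bench edge and the vise.

Emit:
send_rows(
  increments=[
    {"claw": -1,"dx": -0.894,"dy": -0.338,"dz": -0.02,"yaw": 0.647},
    {"claw": -1,"dx": -0.894,"dy": -0.338,"dz": -0.02,"yaw": 0.647},
    {"claw": -1,"dx": -0.894,"dy": -0.338,"dz": -0.02,"yaw": 0.647},
    {"claw": -1,"dx": -0.894,"dy": -0.338,"dz": -0.02,"yaw": 0.647},
    {"claw": -1,"dx": -0.894,"dy": -0.338,"dz": -0.02,"yaw": 0.647},
    {"claw": -1,"dx": -0.894,"dy": -0.338,"dz": -0.02,"yaw": 0.647},
    {"claw": -1,"dx": -0.894,"dy": -0.338,"dz": -0.02,"yaw": 0.647},
    {"claw": -1,"dx": -0.894,"dy": -0.338,"dz": -0.02,"yaw": 0.647},
    {"claw": -1,"dx": -0.894,"dy": -0.338,"dz": -0.02,"yaw": 0.647},
    {"claw": -1,"dx": -0.894,"dy": -0.338,"dz": -0.02,"yaw": 0.647},
    {"claw": -1,"dx": -0.894,"dy": -0.338,"dz": -0.02,"yaw": 0.647},
    {"claw": -1,"dx": -0.894,"dy": -0.338,"dz": -0.02,"yaw": 0.647},
  ],
)

```text
time: 1.65
tool_pos: [0.5852, 0.2547, 0.2414]
tool_rot: [-0.0, 0.627, 0.779, 0.0]
contact_force: [-1.2, -0.3, 0.4]
gripper_width: 0.998
grasp_force: 0.0
```

Run:
```python
from h import *
import cv2
s=manip.state();print(s["tool_pos"],s["joint_pos"])
im=manip.grab_frame("wrist")[:,:,::-1].copy()
K,T=cam("wrist",s);p=proj(K,T,[.586,.2533,.109]);print(p, proj(K,T,[.586,.2533,.021]))
cv2.imwrite("pics/w2.png",im)
```

```text
[0.58522733 0.25465166 0.24136191] [2.93860214e-01 7.78070054e-02 1.56984900e+00 8.93662913e-05
 1.49391759e+00 7.87135055e-02]
[312.13929302 192.25129185] [312.21258296 171.57676781]
```

View pics/w2.png

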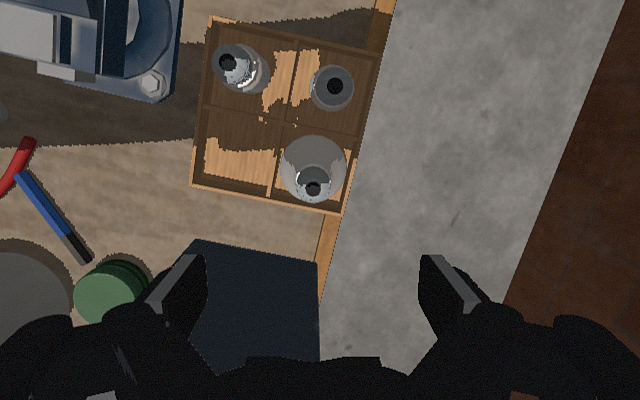

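The cap contact is at (313,188) against a predicted (312,192), so the lamp estimate holds to within 3 mm. The cabinet edge is clear. Going down now.

Emit:
send_rows(
  increments=[
    {"claw": -1,"dx": 0.001,"dy": 0.001,"dz": 0.1,"yaw": 0},
    {"claw": -1,"dx": 0.001,"dy": 0.001,"dz": 0.2,"yaw": 0},
    {"claw": -1,"dx": 0.001,"dy": 0.001,"dz": 0.25,"yaw": 0},
    {"claw": -1,"dx": 0.001,"dy": 0.001,"dz": 0.29,"yaw": 0},
    {"claw": -1,"dx": 0.001,"dy": 0.001,"dz": 0.314,"yaw": 0},
    {"claw": -1,"dx": 0.001,"dy": 0.001,"dz": 0.314,"yaw": 0},
    {"claw": -1,"dx": 0.001,"dy": 0.001,"dz": 0.314,"yaw": 0},
    {"claw": 1,"dx": 0.001,"dy": 0.001,"dz": 0.314,"yaw": 0},
    {"claw": 1,"dx": 0.001,"dy": 0.001,"dz": 0.314,"yaw": 0},
    {"claw": 1,"dx": 0.001,"dy": 0.001,"dz": 0.314,"yaw": 0},
    {"claw": 1,"dx": 0.001,"dy": 0.001,"dz": 0.314,"yaw": 0},
    {"claw": 1,"dx": 0.001,"dy": 0.001,"dz": 0.314,"yaw": 0},
    {"claw": 1,"dx": 0.001,"dy": 0.001,"dz": 0.314,"yaw": 0},
    {"claw": 1,"dx": 0.001,"dy": 0.001,"dz": 0.314,"yaw": 0},
  ],
)

```text
time: 3.45
tool_pos: [0.5867, 0.2544, 0.0848]
tool_rot: [0.0, 0.628, 0.778, 0.0]
contact_force: [0.6, -0.0, 4.7]
gripper_width: 0.283
grasp_force: 59.3
```

Emit:
send_rows(
  increments=[
    {"claw": 1,"dx": 0,"dy": 0,"dz": -0.02,"yaw": 0},
    {"claw": 1,"dx": 0,"dy": 0,"dz": -0.08,"yaw": 0},
    {"claw": 1,"dx": 0,"dy": 0,"dz": -0.16,"yaw": 0},
    {"claw": 1,"dx": 0,"dy": 0,"dz": -0.25,"yaw": 0},
    {"claw": 1,"dx": 0,"dy": 0,"dz": -0.34,"yaw": 0},
    {"claw": 1,"dx": 0,"dy": 0,"dz": -0.43,"yaw": 0},
    {"claw": 1,"dx": 0,"dy": 0,"dz": -0.52,"yaw": 0},
    {"claw": 1,"dx": 0,"dy": 0,"dz": -0.58,"yaw": 0},
    {"claw": 1,"dx": 0,"dy": 0,"dz": -0.62,"yaw": 0},
    {"claw": 1,"dx": 0,"dy": 0,"dz": -0.62,"yaw": 0},
    {"claw": 1,"dx": 0,"dy": 0,"dz": -0.62,"yaw": 0},
  ],
)

```text
time: 4.82
tool_pos: [0.5859, 0.2541, 0.3921]
tool_rot: [-0.001, 0.628, 0.778, -0.001]
contact_force: [-0.3, 0.4, -0.7]
gripper_width: 0.289
grasp_force: 59.0
```

Run:
```python
from h import *
import cv2
s=manip.state();print(s["tool_pos"],s["contact_force"],s["gripper_width"])
a=manip.grab_frame("wrist")[100:400,120:520,::-1]; b=manip.grab_frame("top")[120:320,180:460,::-1]
cv2.imwrite("pics/w3.png",np.hstack([cv2.resize(a,(400,300)),cv2.resize(b,(400,300))]))
print(tool_shift([.5445,-.2825,.39]))
```

```text
[0.5859439  0.25413362 0.39208908] [-0.25529652  0.39898735 -0.67225709] 0.2886985575965556
[-1.03129824 -0.30826379  0.00512577]
```

View pics/w3.png

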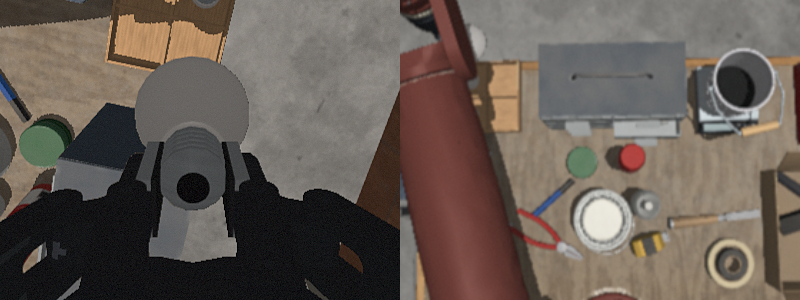

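The lamp is held by its cap, bulb straight below. Carrying it over the cabinet to the canister, in two calls because of the range limit.

Emit:
send_rows(
  increments=[
    {"claw": 1,"dx": -0.05,"dy": -0.015,"dz": 0,"yaw": 0},
    {"claw": 1,"dx": -0.13,"dy": -0.04,"dz": 0,"yaw": 0},
    {"claw": 1,"dx": -0.22,"dy": -0.066,"dz": 0,"yaw": 0},
    {"claw": 1,"dx": -0.31,"dy": -0.093,"dz": 0,"yaw": 0},
    {"claw": 1,"dx": -0.4,"dy": -0.12,"dz": 0,"yaw": 0},
    {"claw": 1,"dx": -0.49,"dy": -0.146,"dz": 0,"yaw": 0},
    {"claw": 1,"dx": -0.58,"dy": -0.173,"dz": 0,"yaw": 0},
    {"claw": 1,"dx": -0.67,"dy": -0.2,"dz": 0,"yaw": 0},
    {"claw": 1,"dx": -0.76,"dy": -0.227,"dz": 0,"yaw": 0},
    {"claw": 1,"dx": -0.84,"dy": -0.25,"dz": 0,"yaw": 0},
    {"claw": 1,"dx": -0.89,"dy": -0.266,"dz": 0,"yaw": 0},
    {"claw": 1,"dx": -0.92,"dy": -0.275,"dz": 0,"yaw": 0},
    {"claw": 1,"dx": -0.92,"dy": -0.275,"dz": 0,"yaw": 0},
    {"claw": 1,"dx": -0.92,"dy": -0.275,"dz": 0,"yaw": 0},
  ],
)

```text
time: 6.68
tool_pos: [0.5496, -0.2235, 0.3941]
tool_rot: [-0.0, 0.627, 0.779, 0.0]
contact_force: [0.5, -0.6, -0.5]
gripper_width: 0.292
grasp_force: 59.0
```

Run:
```python
from h import *
import cv2
s=manip.state();print(s["tool_pos"],s["joint_pos"])
im=manip.grab_frame("wrist")[:,:,::-1].copy()
K,T=cam("wrist",s)
M=np.array([.5445,-.2825,.175]);y=np.array([-.211,.977,0]);x=np.array([.977,.211,0])
print([proj(K,T,M+v).round(1) for v in (0*x,.062*x,-.062*x,.062*y,-.062*y)])
G=M-.101*x+[0,0,.016];print("grip",[proj(K,T,G+v*y).round(1) for v in(-.038,.038)])
print(tool_shift([.5445,-.2825,.39]))
cv2.imwrite("pics/w4.png",im)
```

```text
[ 0.54960015 -0.22350764  0.39412411] [-5.11835190e-01 -6.69175546e-02  1.46558433e+00  4.27129693e-04
  1.74339028e+00 -7.26285583e-01]
[array([295.6, 222.4]), array([353.2, 222.4]), array([238. , 222.3]), array([294.8, 165.3]), array([296.2, 274.7])]
grip [array([200.1, 261.1]), array([193.8, 191.6])]
[-0.11331576 -0.03526917  0.00858706]
```

View pics/w4.png

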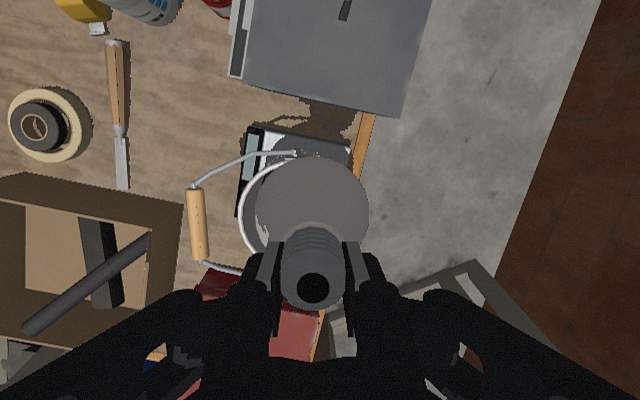

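The rim edge is at (240,215) and the grip runs (194,189) to (200,260). Both are within 1–2 mm of prediction. Centering and descending.

Emit:
send_rows(
  increments=[
    {"claw": 1,"dx": -0.06,"dy": -0.018,"dz": 0,"yaw": 0},
    {"claw": 1,"dx": -0.111,"dy": -0.035,"dz": 0,"yaw": 0},
    {"claw": 1,"dx": -0.111,"dy": -0.035,"dz": 0.03,"yaw": 0},
    {"claw": 1,"dx": -0.111,"dy": -0.035,"dz": 0.09,"yaw": 0},
    {"claw": 1,"dx": -0.111,"dy": -0.035,"dz": 0.15,"yaw": 0},
    {"claw": 1,"dx": -0.111,"dy": -0.035,"dz": 0.21,"yaw": 0},
    {"claw": 1,"dx": -0.111,"dy": -0.035,"dz": 0.27,"yaw": 0},
    {"claw": 1,"dx": -0.111,"dy": -0.035,"dz": 0.33,"yaw": 0},
    {"claw": 1,"dx": -0.111,"dy": -0.035,"dz": 0.38,"yaw": 0},
    {"claw": 1,"dx": -0.111,"dy": -0.035,"dz": 0.42,"yaw": 0},
    {"claw": 1,"dx": -0.111,"dy": -0.035,"dz": 0.45,"yaw": 0},
    {"claw": 1,"dx": -0.111,"dy": -0.035,"dz": 0.47,"yaw": 0},
    {"claw": 1,"dx": -0.111,"dy": -0.035,"dz": 0.484,"yaw": 0},
    {"claw": 1,"dx": -0.111,"dy": -0.035,"dz": 0.484,"yaw": 0},
    {"claw": 1,"dx": -0.111,"dy": -0.035,"dz": 0.484,"yaw": 0},
  ],
)

```text
time: 8.6
tool_pos: [0.5445, -0.2827, 0.1532]
tool_rot: [0.001, 0.628, 0.778, 0.0]
contact_force: [0.7, -0.1, -0.4]
gripper_width: 0.289
grasp_force: 59.0
```

Emit:
send_rows(
  increments=[
    {"claw": 1,"dx": 0,"dy": 0,"dz": 0.003,"yaw": 0},
    {"claw": 1,"dx": 0,"dy": 0,"dz": 0.006,"yaw": 0},
    {"claw": 1,"dx": 0,"dy": 0,"dz": 0.009,"yaw": 0},
    {"claw": 1,"dx": 0,"dy": 0,"dz": 0.012,"yaw": 0},
    {"claw": 1,"dx": 0,"dy": 0,"dz": 0.015,"yaw": 0},
    {"claw": 1,"dx": 0,"dy": 0,"dz": 0.018,"yaw": 0},
    {"claw": 1,"dx": 0,"dy": 0,"dz": 0.02,"yaw": 0},
    {"claw": 1,"dx": 0,"dy": 0,"dz": 0.02,"yaw": 0},
    {"claw": 1,"dx": 0,"dy": 0,"dz": 0.02,"yaw": 0},
  ],
)

```text
time: 9.72
tool_pos: [0.5441, -0.2824, 0.1424]
tool_rot: [0.0, 0.628, 0.778, 0.0]
contact_force: [0.7, 0.1, -0.6]
gripper_width: 0.288
grasp_force: 59.0
```

Emit:
send_rows(
  increments=[
    {"claw": 1,"dx": 0,"dy": 0,"dz": 0.002,"yaw": 0},
    {"claw": 1,"dx": 0,"dy": 0,"dz": 0.003,"yaw": 0},
    {"claw": 1,"dx": 0,"dy": 0,"dz": 0.003,"yaw": 0},
    {"claw": 1,"dx": 0,"dy": 0,"dz": 0.003,"yaw": 0},
  ],
)

```text
time: 10.22
tool_pos: [0.5443, -0.2825, 0.1411]
tool_rot: [0.0, 0.628, 0.778, 0.0]
contact_force: [-0.4, -0.0, 1.1]
gripper_width: 0.286
grasp_force: 59.2
```

Emit:
send_rows(
  increments=[
    {"claw": 1,"dx": 0,"dy": 0,"dz": 0.001,"yaw": 0},
    {"claw": 1,"dx": 0,"dy": 0,"dz": 0.002,"yaw": 0},
    {"claw": 1,"dx": 0,"dy": 0,"dz": 0.002,"yaw": 0},
    {"claw": 1,"dx": 0,"dy": 0,"dz": 0.002,"yaw": 0},
  ],
)

```text
time: 10.72
tool_pos: [0.5443, -0.2825, 0.1402]
tool_rot: [0.0, 0.628, 0.778, -0.0]
contact_force: [-0.0, -0.9, 4.5]
gripper_width: 0.288
grasp_force: 59.4
```

Contact is confirmed at about 5 N. Opening partially, to stay clear of the canister wall, then rising.

Emit:
send_rows(
  increments=[
    {"claw": 0.1,"dx": 0,"dy": 0,"dz": 0,"yaw": 0},
    {"claw": -0.05,"dx": 0,"dy": 0,"dz": 0,"yaw": 0},
    {"claw": -0.05,"dx": 0,"dy": 0,"dz": 0,"yaw": 0},
    {"claw": -0.05,"dx": 0,"dy": 0,"dz": 0,"yaw": 0},
    {"claw": -0.05,"dx": 0,"dy": 0,"dz": 0,"yaw": 0},
    {"claw": -0.05,"dx": 0,"dy": 0,"dz": -0.02,"yaw": 0},
    {"claw": -0.05,"dx": 0,"dy": 0,"dz": -0.06,"yaw": 0},
    {"claw": -0.05,"dx": 0,"dy": 0,"dz": -0.12,"yaw": 0},
    {"claw": -0.05,"dx": 0,"dy": 0,"dz": -0.2,"yaw": 0},
    {"claw": 0.15,"dx": 0,"dy": 0,"dz": -0.27,"yaw": 0},
    {"claw": 0.15,"dx": 0,"dy": 0,"dz": -0.32,"yaw": 0},
    {"claw": 0.15,"dx": 0,"dy": 0,"dz": -0.34,"yaw": 0},
    {"claw": 0.15,"dx": 0,"dy": 0,"dz": -0.34,"yaw": 0},
    {"claw": 0.15,"dx": 0,"dy": 0,"dz": -0.34,"yaw": 0},
    {"claw": 0.15,"dx": 0,"dy": 0,"dz": -0.34,"yaw": 0},
    {"claw": 0.15,"dx": 0,"dy": 0,"dz": -0.34,"yaw": 0},
    {"claw": 0.15,"dx": 0,"dy": 0,"dz": -0.34,"yaw": 0},
    {"claw": 0.15,"dx": 0,"dy": 0,"dz": -0.34,"yaw": 0},
  ],
)

```text
time: 12.98
tool_pos: [0.5441, -0.2824, 0.3097]
tool_rot: [-0.0, 0.628, 0.778, -0.0]
contact_force: [-0.5, -0.2, -0.3]
gripper_width: 0.422
grasp_force: 0.0
```

Run:
```python
from h import *
import cv2
s=manip.state();print(s["tool_pos"],s["gripper_width"])
im=manip.grab_frame("wrist")[:,:,::-1].copy()
K,T=cam("wrist",s)
M=np.array([.5445,-.2825,.175]);y=np.array([-.211,.977,0]);x=np.array([.977,.211,0])
print([proj(K,T,M+v).round(1) for v in (0*x,.062*x,-.062*x,.062*y,-.062*y)])
G=M-.101*x+[0,0,.016];print("grip",[proj(K,T,G+v*y).round(1) for v in(-.038,.038)], G)
print(tool_shift(G))
cv2.imwrite("pics/w5.png",im)
```

```text
[ 0.54411586 -0.28235375  0.30973279] 0.4218952552468312
[array([312., 190.]), array([389.1, 190. ]), array([234.9, 190. ]), array([312. , 110.5]), array([312.1, 260.8])]
grip [array([184. , 241.7]), array([174. , 144.8])] [ 0.445823 -0.303811  0.191   ]
[-0.00028293 -0.20123216  0.23757987]
```

View pics/w5.png

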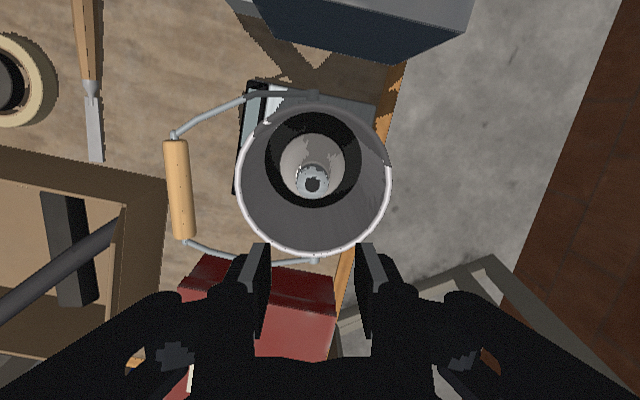

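The lamp stands cap up in the canister (cap at (313,180)). The grip is at (163–197, 139–240), as predicted. I'll triangulate the cardboard box corner at (170,178), since it is near the planned set-down spot.

Run:
```python
from h import *
s=manip.state();K,T=cam("wrist",s);A,B=cam("top");C,D=cam("scene")
for z in(.08,.11,.14,.17,.2): print(z,ray(K,T,(170,178),z)[:2].round(3),ray(A,B,(437,222),z)[:2].round(3),ray(C,D,(397,313),z)[:2].round(3))
print("screwdriver tip",ray(K,T,(95,160),.005).round(3),"handle",ray(K,T,(90,90),.01).round(3), "scale disp",ray(K,T,(240,130),.04).round(3),ray(K,T,(234,193),.04).round(3))
```

```text
0.08 [ 0.398 -0.324] [ 0.404 -0.349] [ 0.458 -0.311]
0.11 [ 0.409 -0.316] [ 0.402 -0.34 ] [ 0.439 -0.325]
0.14 [ 0.419 -0.307] [ 0.4   -0.331] [ 0.42  -0.339]
0.17 [ 0.43  -0.298] [ 0.399 -0.322] [ 0.401 -0.353]
0.2 [ 0.441 -0.289] [ 0.397 -0.313] [ 0.382 -0.367]
screwdriver tip [ 0.276 -0.343  0.005] handle [ 0.268 -0.258  0.01 ] scale disp [ 0.456 -0.263  0.04 ] [ 0.461 -0.338  0.04 ]
```

Emit:
send_rows(
  increments=[
    {"claw": 0.15,"dx": 0.004,"dy": -0.1,"dz": 0,"yaw": 0},
    {"claw": 0.15,"dx": 0.004,"dy": -0.201,"dz": 0,"yaw": 0},
    {"claw": 0.15,"dx": 0.004,"dy": -0.201,"dz": 0,"yaw": 0},
    {"claw": 0.15,"dx": 0.004,"dy": -0.201,"dz": 0.06,"yaw": 0},
    {"claw": 0.15,"dx": 0.004,"dy": -0.201,"dz": 0.12,"yaw": 0},
    {"claw": 0.15,"dx": 0.004,"dy": -0.201,"dz": 0.17,"yaw": 0},
    {"claw": 0.15,"dx": 0.004,"dy": -0.201,"dz": 0.21,"yaw": 0},
    {"claw": 0.15,"dx": 0.004,"dy": -0.201,"dz": 0.24,"yaw": 0},
    {"claw": 0.15,"dx": 0.004,"dy": -0.201,"dz": 0.26,"yaw": 0},
    {"claw": 0.15,"dx": 0.004,"dy": -0.201,"dz": 0.267,"yaw": 0},
    {"claw": 0.15,"dx": 0.004,"dy": -0.201,"dz": 0.267,"yaw": 0},
    {"claw": 0.15,"dx": 0.004,"dy": -0.201,"dz": 0.267,"yaw": 0},
  ],
)

```text
time: 14.52
tool_pos: [0.4459, -0.3021, 0.1772]
tool_rot: [0.001, 0.628, 0.778, -0.0]
contact_force: [0.1, -0.4, 0.1]
gripper_width: 0.421
grasp_force: 0.0
```

Run:
```python
from h import *
import cv2
s=manip.state();print(s["tool_pos"],s["contact_force"])
a=manip.grab_frame("wrist")[100:400,120:520,::-1]
b=manip.grab_frame("scene")[210:360,330:530,::-1]
cv2.imwrite("pics/w6.png",np.hstack([a,cv2.resize(b,(400,300))]))
```

```text
[ 0.44586835 -0.30205018  0.17722421] [ 0.06008061 -0.4396338   0.08052182]
```

View pics/w6.png

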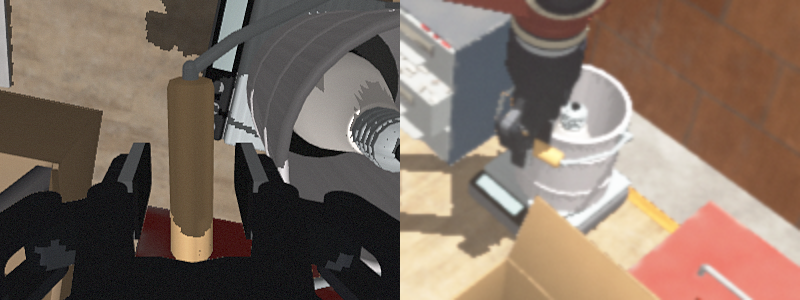

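The grip sits centred between the fingers at (190,170), clear of the rim. Closing.

Emit:
send_rows(
  increments=[
    {"claw": 1,"dx": 0,"dy": 0,"dz": 0,"yaw": 0},
    {"claw": 1,"dx": 0,"dy": 0,"dz": 0,"yaw": 0},
    {"claw": 1,"dx": 0,"dy": 0,"dz": 0,"yaw": 0},
    {"claw": 1,"dx": 0,"dy": 0,"dz": 0,"yaw": 0},
    {"claw": 1,"dx": 0,"dy": 0,"dz": 0,"yaw": 0},
  ],
)

```text
time: 15.25
tool_pos: [0.4454, -0.3019, 0.1767]
tool_rot: [0.0, 0.628, 0.778, -0.0]
contact_force: [-3.7, 0.1, 5.2]
gripper_width: 0.191
grasp_force: 58.7
```

```bash
python3 -c "
import numpy as np
for t in np.linspace(1.3,0,19)[1:]: print((.21*(np.sin(1.3)-np.sin(t))).round(3),(-.21*(np.cos(t)-np.cos(1.3))).round(3))"
```

```text
0.005 -0.014
0.01 -0.029
0.017 -0.042
0.024 -0.055
0.033 -0.068
0.042 -0.08
0.053 -0.091
0.064 -0.101
0.075 -0.111
0.088 -0.12
0.101 -0.128
0.114 -0.134
0.128 -0.14
0.143 -0.145
0.157 -0.149
0.172 -0.152
0.187 -0.153
0.202 -0.154
```

Emit:
send_rows(
  increments=[
    {"claw": 1,"dx": 0,"dy": 0.005,"dz": -0.014,"yaw": 0},
    {"claw": 1,"dx": 0,"dy": 0.01,"dz": -0.029,"yaw": 0},
    {"claw": 1,"dx": 0,"dy": 0.017,"dz": -0.042,"yaw": 0},
    {"claw": 1,"dx": 0,"dy": 0.024,"dz": -0.055,"yaw": 0},
    {"claw": 1,"dx": 0,"dy": 0.033,"dz": -0.068,"yaw": 0},
    {"claw": 1,"dx": 0,"dy": 0.042,"dz": -0.08,"yaw": 0},
    {"claw": 1,"dx": 0,"dy": 0.053,"dz": -0.091,"yaw": 0},
    {"claw": 1,"dx": 0,"dy": 0.064,"dz": -0.101,"yaw": 0},
    {"claw": 1,"dx": 0,"dy": 0.064,"dz": -0.101,"yaw": 0},
  ],
)

```text
time: 16.38
tool_pos: [0.4776, -0.295, 0.2283]
tool_rot: [0.001, 0.628, 0.779, 0.0]
contact_force: [-5.7, 1.0, 5.7]
gripper_width: 0.187
grasp_force: 59.2
```

Emit:
send_rows(
  increments=[
    {"claw": 1,"dx": 0,"dy": -0.002,"dz": -0.003,"yaw": 0},
    {"claw": 1,"dx": 0,"dy": -0.002,"dz": -0.003,"yaw": 0},
    {"claw": 1,"dx": 0,"dy": 0.009,"dz": -0.012,"yaw": 0},
    {"claw": 1,"dx": 0,"dy": 0.022,"dz": -0.021,"yaw": 0},
    {"claw": 1,"dx": 0,"dy": 0.035,"dz": -0.029,"yaw": 0},
    {"claw": 1,"dx": 0,"dy": 0.035,"dz": -0.029,"yaw": 0},
  ],
)

```text
time: 17.12
tool_pos: [0.4945, -0.2909, 0.2415]
tool_rot: [0.0, 0.627, 0.779, 0.0]
contact_force: [1.5, 0.1, -3.8]
gripper_width: 0.186
grasp_force: 58.8
```

Emit:
send_rows(
  increments=[
    {"claw": 1,"dx": 0,"dy": 0.014,"dz": -0.006,"yaw": 0},
    {"claw": 1,"dx": 0,"dy": 0.028,"dz": -0.012,"yaw": 0},
    {"claw": 1,"dx": 0,"dy": 0.043,"dz": -0.016,"yaw": 0},
    {"claw": 1,"dx": 0,"dy": 0.058,"dz": -0.02,"yaw": 0},
    {"claw": 1,"dx": 0,"dy": 0.073,"dz": -0.022,"yaw": 0},
    {"claw": 1,"dx": 0,"dy": 0.088,"dz": -0.024,"yaw": 0},
    {"claw": 1,"dx": 0,"dy": 0.102,"dz": -0.024,"yaw": 0},
    {"claw": 1,"dx": 0,"dy": 0.102,"dz": -0.024,"yaw": 0},
    {"claw": 1,"dx": 0,"dy": 0.102,"dz": -0.024,"yaw": 0},
  ],
)

```text
time: 18.25
tool_pos: [0.5439, -0.2805, 0.2538]
tool_rot: [0.0, 0.628, 0.778, 0.0]
contact_force: [-1.7, 2.2, 2.3]
gripper_width: 0.181
grasp_force: 59.3
```

Emit:
send_rows(
  increments=[
    {"claw": 1,"dx": 0,"dy": 0,"dz": -0.005,"yaw": 0},
    {"claw": 1,"dx": 0,"dy": 0,"dz": -0.01,"yaw": 0},
    {"claw": 1,"dx": 0,"dy": 0,"dz": -0.015,"yaw": 0},
    {"claw": 1,"dx": 0,"dy": 0,"dz": -0.025,"yaw": 0},
    {"claw": 1,"dx": 0,"dy": 0,"dz": -0.04,"yaw": 0},
    {"claw": 1,"dx": 0,"dy": 0,"dz": -0.06,"yaw": 0},
    {"claw": 1,"dx": 0,"dy": 0,"dz": -0.085,"yaw": 0},
    {"claw": 1,"dx": 0,"dy": 0,"dz": -0.11,"yaw": 0},
    {"claw": 1,"dx": 0,"dy": 0,"dz": -0.13,"yaw": 0},
    {"claw": 1,"dx": 0,"dy": 0,"dz": -0.145,"yaw": 0},
    {"claw": 1,"dx": 0,"dy": 0,"dz": -0.15,"yaw": 0},
    {"claw": 1,"dx": 0,"dy": 0,"dz": -0.15,"yaw": 0},
    {"claw": 1,"dx": 0,"dy": 0,"dz": -0.15,"yaw": 0},
  ],
)

```text
time: 19.88
tool_pos: [0.5435, -0.2803, 0.3276]
tool_rot: [-0.001, 0.628, 0.778, -0.0]
contact_force: [1.7, -0.2, -7.1]
gripper_width: 0.189
grasp_force: 58.6
```

Run:
```python
from h import *
import cv2
print(tool_shift([.365,-.225,.33]))
a=manip.grab_frame("scene")[150:390,300:540,::-1]
b=manip.grab_frame("top")[130:330,330:530,::-1]
cv2.imwrite("pics/w7.png",np.hstack([cv2.resize(a,(400,400)),cv2.resize(b,(400,400))]))
```

```text
[ 0.18368554 -0.3254403  -0.00444136]
```

View pics/w7.png

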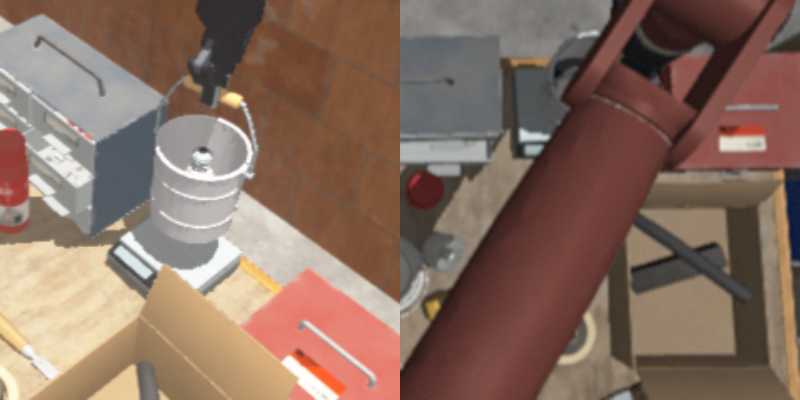

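The canister hangs upright above the scale with the lamp in it. Carrying it smoothly to the set-down spot.

Emit:
send_rows(
  increments=[
    {"claw": 1,"dx": 0.002,"dy": -0.004,"dz": 0,"yaw": 0},
    {"claw": 1,"dx": 0.007,"dy": -0.013,"dz": 0,"yaw": 0},
    {"claw": 1,"dx": 0.016,"dy": -0.028,"dz": 0,"yaw": 0},
    {"claw": 1,"dx": 0.028,"dy": -0.05,"dz": 0,"yaw": 0},
    {"claw": 1,"dx": 0.043,"dy": -0.077,"dz": 0,"yaw": 0},
    {"claw": 1,"dx": 0.06,"dy": -0.106,"dz": 0,"yaw": 0},
    {"claw": 1,"dx": 0.077,"dy": -0.136,"dz": 0,"yaw": 0},
    {"claw": 1,"dx": 0.094,"dy": -0.166,"dz": 0,"yaw": 0},
    {"claw": 1,"dx": 0.111,"dy": -0.196,"dz": 0,"yaw": 0},
    {"claw": 1,"dx": 0.128,"dy": -0.226,"dz": 0,"yaw": 0},
    {"claw": 1,"dx": 0.144,"dy": -0.254,"dz": 0,"yaw": 0},
    {"claw": 1,"dx": 0.158,"dy": -0.279,"dz": 0,"yaw": 0},
    {"claw": 1,"dx": 0.169,"dy": -0.299,"dz": 0,"yaw": 0},
    {"claw": 1,"dx": 0.177,"dy": -0.313,"dz": 0,"yaw": 0},
    {"claw": 1,"dx": 0.182,"dy": -0.322,"dz": 0,"yaw": 0},
    {"claw": 1,"dx": 0.184,"dy": -0.325,"dz": 0,"yaw": 0},
    {"claw": 1,"dx": 0.184,"dy": -0.325,"dz": 0,"yaw": 0},
    {"claw": 1,"dx": 0.184,"dy": -0.325,"dz": 0,"yaw": 0},
  ],
)

```text
time: 22.22
tool_pos: [0.3656, -0.225, 0.3283]
tool_rot: [-0.0, 0.628, 0.778, 0.0]
contact_force: [0.3, -0.2, -6.8]
gripper_width: 0.189
grasp_force: 58.7
```

Emit:
send_rows(
  increments=[
    {"claw": 1,"dx": 0,"dy": 0,"dz": 0.01,"yaw": 0},
    {"claw": 1,"dx": 0,"dy": 0,"dz": 0.03,"yaw": 0},
    {"claw": 1,"dx": 0,"dy": 0,"dz": 0.06,"yaw": 0},
    {"claw": 1,"dx": 0,"dy": 0,"dz": 0.09,"yaw": 0},
    {"claw": 1,"dx": 0,"dy": 0,"dz": 0.12,"yaw": 0},
    {"claw": 1,"dx": 0,"dy": 0,"dz": 0.15,"yaw": 0},
    {"claw": 1,"dx": 0,"dy": 0,"dz": 0.175,"yaw": 0},
    {"claw": 1,"dx": 0,"dy": 0,"dz": 0.195,"yaw": 0},
    {"claw": 1,"dx": 0,"dy": 0,"dz": 0.21,"yaw": 0},
    {"claw": 1,"dx": 0,"dy": 0,"dz": 0.219,"yaw": 0},
    {"claw": 1,"dx": 0,"dy": 0,"dz": 0.222,"yaw": 0},
    {"claw": 1,"dx": 0,"dy": 0,"dz": 0.222,"yaw": 0},
    {"claw": 1,"dx": 0,"dy": 0,"dz": 0.222,"yaw": 0},
    {"claw": 1,"dx": 0,"dy": 0,"dz": 0.222,"yaw": 0},
    {"claw": 1,"dx": 0,"dy": 0,"dz": 0.222,"yaw": 0},
    {"claw": 1,"dx": 0,"dy": 0,"dz": 0.222,"yaw": 0},
  ],
)

```text
time: 24.22
tool_pos: [0.3654, -0.2249, 0.2173]
tool_rot: [0.0, 0.628, 0.778, -0.0]
contact_force: [0.1, 0.2, -7.8]
gripper_width: 0.189
grasp_force: 58.7
```

Emit:
send_rows(
  increments=[
    {"claw": 1,"dx": 0,"dy": 0,"dz": 0.002,"yaw": 0},
    {"claw": 1,"dx": 0,"dy": 0,"dz": 0.004,"yaw": 0},
    {"claw": 1,"dx": 0,"dy": 0,"dz": 0.006,"yaw": 0},
    {"claw": 1,"dx": 0,"dy": 0,"dz": 0.008,"yaw": 0},
    {"claw": 1,"dx": 0,"dy": 0,"dz": 0.01,"yaw": 0},
    {"claw": 1,"dx": 0,"dy": 0,"dz": 0.011,"yaw": 0},
    {"claw": 1,"dx": 0,"dy": 0,"dz": 0.012,"yaw": 0},
    {"claw": 1,"dx": 0,"dy": 0,"dz": 0.012,"yaw": 0},
    {"claw": 1,"dx": 0,"dy": 0,"dz": 0.012,"yaw": 0},
  ],
)

```text
time: 25.35
tool_pos: [0.3654, -0.2249, 0.2113]
tool_rot: [0.0, 0.628, 0.778, 0.0]
contact_force: [1.1, -0.9, -7.4]
gripper_width: 0.183
grasp_force: 58.7
```

Emit:
send_rows(
  increments=[
    {"claw": 1,"dx": 0,"dy": 0,"dz": 0.001,"yaw": 0},
    {"claw": 1,"dx": 0,"dy": 0,"dz": 0.002,"yaw": 0},
    {"claw": 1,"dx": 0,"dy": 0,"dz": 0.003,"yaw": 0},
    {"claw": 1,"dx": 0,"dy": 0,"dz": 0.003,"yaw": 0},
    {"claw": 1,"dx": 0,"dy": 0,"dz": 0.003,"yaw": 0},
  ],
)

```text
time: 25.98
tool_pos: [0.3654, -0.2249, 0.2098]
tool_rot: [-0.0, 0.628, 0.778, 0.0]
contact_force: [0.2, -0.3, -6.7]
gripper_width: 0.185
grasp_force: 58.7
```

Emit:
send_rows(
  increments=[
    {"claw": 1,"dx": 0,"dy": 0,"dz": 0.001,"yaw": 0},
    {"claw": 1,"dx": 0,"dy": 0,"dz": 0.002,"yaw": 0},
    {"claw": 1,"dx": 0,"dy": 0,"dz": 0.003,"yaw": 0},
    {"claw": 1,"dx": 0,"dy": 0,"dz": 0.003,"yaw": 0},
    {"claw": 1,"dx": 0,"dy": 0,"dz": 0.003,"yaw": 0},
  ],
)

```text
time: 26.6
tool_pos: [0.3656, -0.2251, 0.2088]
tool_rot: [0.0, 0.628, 0.778, 0.0]
contact_force: [-0.2, -0.3, -3.5]
gripper_width: 0.185
grasp_force: 59.0
```

Touching down; about 1 mm more.

Emit:
send_rows(
  increments=[
    {"claw": 1,"dx": 0,"dy": 0,"dz": 0.001,"yaw": 0},
    {"claw": 1,"dx": 0,"dy": 0,"dz": 0.002,"yaw": 0},
    {"claw": 1,"dx": 0,"dy": 0,"dz": 0.002,"yaw": 0},
    {"claw": 1,"dx": 0,"dy": 0,"dz": 0.002,"yaw": 0},
  ],
)

```text
time: 27.1
tool_pos: [0.366, -0.2252, 0.2087]
tool_rot: [0.001, 0.628, 0.778, 0.0]
contact_force: [-1.3, 2.9, 4.6]
gripper_width: 0.185
grasp_force: 59.8
```

Emit:
send_rows(
  increments=[
    {"claw": 1,"dx": 0,"dy": -0.008,"dz": -0.001,"yaw": 0},
    {"claw": 1,"dx": 0,"dy": -0.016,"dz": -0.001,"yaw": 0},
    {"claw": 1,"dx": 0,"dy": -0.031,"dz": 0.0,"yaw": 0},
    {"claw": 1,"dx": 0,"dy": -0.047,"dz": 0.003,"yaw": 0},
    {"claw": 1,"dx": 0,"dy": -0.062,"dz": 0.007,"yaw": 0},
    {"claw": 1,"dx": 0,"dy": -0.077,"dz": 0.012,"yaw": 0},
    {"claw": 1,"dx": 0,"dy": -0.091,"dz": 0.019,"yaw": 0},
    {"claw": 1,"dx": 0,"dy": -0.091,"dz": 0.019,"yaw": 0},
  ],
)

```text
time: 28.1
tool_pos: [0.3203, -0.235, 0.1978]
tool_rot: [0.0, 0.628, 0.778, -0.001]
contact_force: [-1.0, -2.2, 4.6]
gripper_width: 0.188
grasp_force: 59.7
```

Emit:
send_rows(
  increments=[
    {"claw": 1,"dx": 0,"dy": -0.014,"dz": 0.006,"yaw": 0},
    {"claw": 1,"dx": 0,"dy": -0.028,"dz": 0.014,"yaw": 0},
    {"claw": 1,"dx": 0,"dy": -0.041,"dz": 0.023,"yaw": 0},
    {"claw": 1,"dx": 0,"dy": -0.053,"dz": 0.033,"yaw": 0},
    {"claw": 1,"dx": 0,"dy": -0.064,"dz": 0.044,"yaw": 0},
    {"claw": 1,"dx": 0,"dy": -0.074,"dz": 0.056,"yaw": 0},
    {"claw": 1,"dx": 0,"dy": -0.074,"dz": 0.056,"yaw": 0},
  ],
)

```text
time: 28.98
tool_pos: [0.2843, -0.2421, 0.169]
tool_rot: [-0.001, 0.628, 0.778, 0.0]
contact_force: [1.7, -0.1, -1.2]
gripper_width: 0.19
grasp_force: 59.0
```

Emit:
send_rows(
  increments=[
    {"claw": 0.3,"dx": 0,"dy": 0,"dz": 0,"yaw": 0},
    {"claw": 0.0,"dx": 0,"dy": 0,"dz": 0,"yaw": 0},
    {"claw": -0.2,"dx": 0,"dy": 0,"dz": 0,"yaw": 0},
    {"claw": -0.2,"dx": 0,"dy": 0,"dz": 0,"yaw": 0},
    {"claw": -0.2,"dx": 0,"dy": 0,"dz": 0,"yaw": 0},
    {"claw": -0.2,"dx": 0,"dy": 0,"dz": -0.02,"yaw": 0},
    {"claw": -0.2,"dx": 0,"dy": 0,"dz": -0.05,"yaw": 0},
    {"claw": -0.2,"dx": 0,"dy": 0,"dz": -0.1,"yaw": 0},
    {"claw": -0.2,"dx": 0,"dy": 0,"dz": -0.18,"yaw": 0},
    {"claw": -0.2,"dx": 0,"dy": 0,"dz": -0.27,"yaw": 0},
    {"claw": -0.2,"dx": 0,"dy": 0,"dz": -0.36,"yaw": 0},
    {"claw": -0.2,"dx": 0,"dy": 0,"dz": -0.4,"yaw": 0},
    {"claw": -0.2,"dx": 0,"dy": 0,"dz": -0.4,"yaw": 0},
    {"claw": -0.2,"dx": 0,"dy": 0,"dz": -0.4,"yaw": 0},
  ],
)

```text
time: 30.72
tool_pos: [0.2845, -0.242, 0.3678]
tool_rot: [-0.002, 0.628, 0.778, 0.0]
contact_force: [-0.9, 0.4, -1.1]
gripper_width: 0.597
grasp_force: 0.0
```

Run:
```python
from h import *
import cv2
s=manip.state();print(s["tool_pos"],s["contact_force"],s["time"])
a=manip.grab_frame("scene")[120:400,150:540,::-1]
b=manip.grab_frame("wrist")[:,:,::-1]
cv2.imwrite("pics/w8.png",np.hstack([cv2.resize(a,(400,287)),cv2.resize(b,(400,287))]))
```

```text
[ 0.28446215 -0.24202724  0.36778349] [-0.92883298  0.36065739 -1.13801526] 30.725
```

View pics/w8.png

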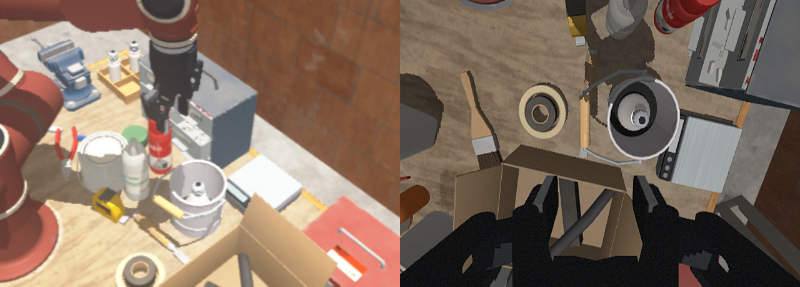

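The canister stands upright on the free bench beside the scale at (640,120) in the right half, with the lamp cap up inside. The bail is folded, the arm is clear, and the spray can, tin and straight lamps are in place.

```bash
python3 -c "
from plant import manip
print(manip.job_done())"
```

```text
the job is handed in; nothing more can be done
None
```

The reflector lamp was lowered cap up into the canister on the scale and released, and the canister was then lifted by its grip and set down upright on the bench in front of the scale, with the lamp still in it; the job was handed in at about 31 s of the 67 s limit, and no verdict came back.

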